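# Grade three spring latches by feel

## Task

Three reconditioned spring latches that look alike lie on the rubber mat. Feel how far each plunger gives under the same squeeze: lay the one with the weakest spring (gives most) in the red tray and the one with the strongest spring (gives least) in the green tray, each flat on its base, and leave the middle one lying where it is on the mat. Do not drop or throw the latches, and leave the other things on the bench alone.

Things in the scene. Friction and masses are not known exactly. Their poses are not given: they have to be found in the camera images.
- latch_1: one of three identical-looking spring latches: steel case 40 long (x), 30 wide (y), 36 high, with a brass face plate 36 wide, 40 high at its -x end; a brass plunger, diameter 16, sticks out 16 there, its axis 20 above the base. 56 long at rest: x -36 (plunger tip) to +20 (flat rear). 200 g. Lies on its base on the mat, z up. Origin: centre of the case's underside
- latch_2: second latch, same looks, sizes and origin as latch_1. Its plunger, as on all three, can be pushed in up to 14 (toward the latch's +x) and springs back. Spring strength cannot be seen; any place on the mat may hold any latch. (In the rules spring_weak, spring_middle and spring_strong mean the latch with that spring, at its origin.)
- latch_3: third latch, same looks, sizes and origin as latch_1. Squeezed end to end (plunger tip to rear) with 20 N the three plungers go in by about 4 (strongest), 8 (middle) and 14 (weakest, fully), leaving about 52, 48 and 42 between the fingers; above 32 N the middle one goes fully in too
- scrap_tray: red open plastic tray fixed to the bench, outside 130 (x) by 160 (y), 24 high, walls and floor 4 thick. Origin: centre of its underside, z up
- job_tray: green open plastic tray fixed to the bench, same sizes and origin as the red one; red and green may be swapped left and right
- mat: black rubber mat fixed to the bench, 170 (x) by 640 (y), 3 thick, on which the latches lie. Origin: centre of its underside
- padlock: bystander: brass padlock standing with its shackle up, 50 by 24, 77 high. Origin: centre of its underside
- lock_cylinder: bystander: brass profile lock cylinder, 60 long (x), 17 wide, 33 high, lying between the trays. Origin: centre of its underside
- oil_bottle: bystander: oil bottle, 44 in diameter, 120 high, behind the trays. Origin: centre of its underside
- mug: bystander: blue mug, 80 in diameter, 95 high, right of the trays. Origin: centre of its underside
- pin_tin: bystander: closed round tin, 72 in diameter, 36 high, behind the trays. Origin: centre of its underside
- screwdriver: bystander: screwdriver with red handle lying to the right of the mat
- hammer: bystander: hammer lying to the left of the mat
Mind the look-alikes: they are no part of the job. Leave any orange or pink look-alike of the latch_2 alone. What is shaped like the latch_1 but blue is not meant.

How it is judged:
By the outcome, as a careful person would: the job done as asked, in the order asked, and still so for the second after the job is handed in, with the robot touching nothing.
It also fails if it takes over 72 s, if anything falls off the work surface, if the arm or the gripper's body presses on something with over 40 N, if the wrist force passes 120 N, or if a joint passes its speed limit or range.

## Robot

A 7-joint arm with a two-finger parallel gripper is mounted at the origin on the work surface. World frame = base frame: x ahead of the robot, y to its left, z up, the work surface at z = 0. Lengths are in m, angles in rad, forces in N, time in s.
With the tool pointing down it reaches from about 0.425 to 0.925 m from the base axis. Payload 6.8 kg.
Tool frame: the origin (TCP) lies midway between the tips of the shut fingers; the grasp point (between the pads) lies bot.grip_point_offset behind it (bot.grip_point_offset is the distance from the TCP to the grasp point, in m); z points along the fingers, y is the line along which they close (so a half turn about z gives the same grasp; the last joint's range is limited). The gripper opens to 85 mm and grips with 20 to 120 N. Pads are 22 mm wide; open, the fingers measure 114 mm over their backs; the gripper's body (76 mm by 85 mm) begins 54 mm behind the grasp point. The pads swing forward as they close: fully open they stand 13 mm farther back than shut.
Start: joints at [1.062, 0.477, 0.022, 1.555, -0.011, 1.109, -0.083], TCP at [0.263, -0.622, 0.231] pointing down, gripper open.
Joint ranges: [-2.96, 2.96], [-0.34, 2.1], [-1.41, 1.46], [0.24, 2.44], [-1.37, 4.51], [0.17, 1.92], [-2.96, 2.96]. Speed limits (rad/s): [2.39, 2.39, 3.14, 3.14, 3.14, 3.14, 3.14].

## Interface

Orientations are given as a unit quaternion [w, x, y, z].
In Python, from station import get_obs, cams, job, bot gives the robot as it stands.
- The arm moves only by the tool arm_command, never from a script. Its argument "rows" is a list that holds one entry, the list of rows, each a list of 5 numbers: the finger opening in mm, from 0 to 85.4, then the shift along the world's x, y, z in units of 60 mm (1.0 is 60 mm), then the turn about the world's z in units of 0.08 rad (1.0 is 0.08 rad). In form: [[[grip, x, y, z, turn], ...]]. A call has exactly 10 rows; each row shifts and turns the commanded pose from where the row before left it; what a row does not reach is not made up. A row lasts 1/8 s, in which the tool goes at most 62.5 mm and 10.7 degrees, less where a joint would pass 70% of its speed; a pose out of reach is approached as far as the arm can. A call with a number of a shift or a turn outside -1 to 1 is refused whole. A call with a gripper value outside its range is refused whole. The fingers move at their own pace and stop on an object; "newtons" is the grip in N (left out, the last holds). Time passes only in rows, so rows that do not move let the fingers close, or fill a call up. It gives the time, the measured TCP pose, the force, the opening and the grip force at its end, in the units of the state.
- get_obs(): the state, without advancing time (a new reading comes with each control period).
- cams.read_camera(name): name is "scene" or "top"; returns the picture (400x640x3 uint8, red, green, blue); there is no depth.
- cams.camera_params(name): a dict with "K" (3x3 intrinsics, pixels), "extrinsics" (4x4, takes a point from camera to world coordinates). Camera axes: x right, y down, z forward; pixel columns grow to the right and rows downward; lengths in m; the calibration is good to about 2 mm. A picture is of the moment at which its call begins. camera_params takes no time and is no camera call.
- job.hand_in(): hands the job in; it is judged then, once.
The state is a dict: "t": time; "q": joint angles; "joint_vel": joint speeds; "joint_torque": joint torques, N m; "eef_pos": TCP position; "tool_rot": TCP orientation; "contact_force": force on the tool from outside, world axes, zero at the start; "torque": the same for the moment, N m; "gripper_width": opening from 0.0 (shut) to 1.0 (fully open); "grasp_force": force on a finger pad.
Only numpy, scipy, OpenCV 4.12 (cv2) and the standard library are available. Lean on these libraries where they do the work, as an engineer would, in place of code of your own. Each camera call takes 0.05 s, during which the arm holds its last target. There are 200 camera calls.

## Working session

There is one attempt and no reset: what is moved stays moved. The work goes in short steps, Python scripts to look and compute and a tool call to move; the robot and the scene stay as the last step left them, time stands still between calls to the robot, and variables do not carry over. Pictures are saved under pics/ and viewed, at most 10 in all, crops included, and the job is handed in when it is done.

Besides the shell and the picture viewer there is one more tool, called after "Request:" as a command line: name --argument value ..., lists and objects as JSON in quotes. arm_command: Moves the arm, as the interface text tells. Its arguments: {"type":"object","properties":{"rows":{"type":"array"},"newtons":{"type":"number"}},"required":["rows"]}

```bash
mkdir -p pics; python3 - <<'E'
from station import get_obs,cams,job,bot
import cv2
for n in("top","scene"):
    cv2.imwrite(f"pics/{n}0.png",cams.read_camera(n)[:,:,::-1])
    p=cams.camera_params(n);print(n,p["K"],p["extrinsics"])
print(bot.grip_point_offset);o=get_obs();print(o)
E
```

```text
top [[393.97993389   0.         320.33995882]
 [  0.         393.97993389 189.7612457 ]
 [  0.           0.           1.        ]] [[ 0.02128562 -0.9982131   0.0558348   0.47617044]
 [-0.99969669 -0.02055881  0.01355948  0.00812348]
 [-0.01238735 -0.05610649 -0.99834794  1.02961246]
 [ 0.          0.          0.          1.        ]]
scene [[396.82451731   0.         318.92280643]
 [  0.         396.82451731 197.28301563]
 [  0.           0.           1.        ]] [[ 0.3964588   0.78243812 -0.48021975  0.99608769]
 [ 0.91803427 -0.34118478  0.202005   -0.18061412]
 [-0.00578725 -0.52094485 -0.85357072  0.87294291]
 [ 0.          0.          0.          1.        ]]
0.0187
{'t': 0.1, 'q': array([ 1.06189543,  0.47772301,  0.02238212,  1.55632586, -0.01148205,
        1.10929859, -0.08313031]), 'joint_vel': array([ 2.52469571e-04, -6.23588071e-04, -2.53776059e-04, -2.90637560e-03,
        5.94509522e-04,  2.75416959e-04,  3.84802652e-06]), 'joint_torque': array([ 4.40489181e-03, -5.97754669e+01,  1.61313515e+00, -2.81950986e+01,
        1.27392050e-02,  5.03507996e-03, -4.42903706e-05]), 'eef_pos': array([ 0.2631162 , -0.62104288,  0.23043126]), 'tool_rot': array([-7.78188088e-04,  9.79990309e-01,  1.99043547e-01, -2.35684821e-04]), 'contact_force': array([-0.10079908, -0.58552039, -0.10785532]), 'torque': array([ 0.0182025 ,  0.0175493 , -0.00215268]), 'grasp_force': 0.0, 'gripper_width': 1.002329264068133}
```

View pics/top0.png

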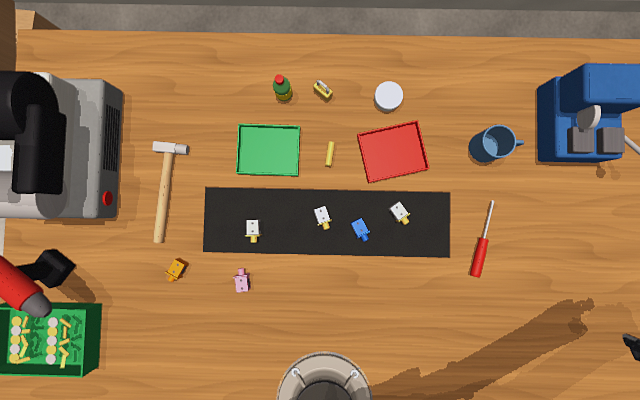

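View pics/scene0.png

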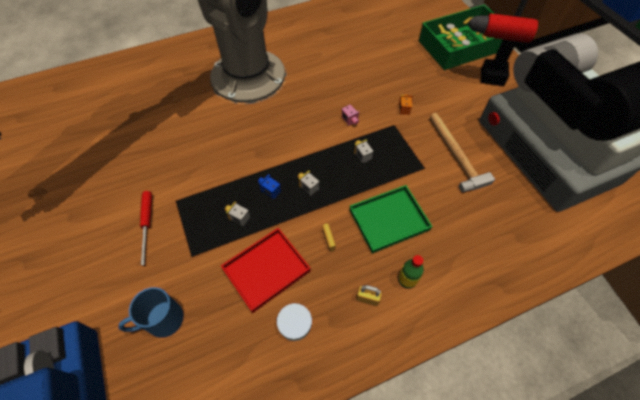

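Top view: the three steel latches are at about (252,230), (322,216) and (400,212), with plungers toward the robot. The blue look-alike is at (361,230), the green tray at (268,150) and the red tray at (393,152). I'll enlarge the mat.

```bash
python3 - <<'E'
import cv2,numpy as np
im=cv2.imread("pics/top0.png")
a=[cv2.resize(im[y-20:y+20,x-20:x+20],(400,400),interpolation=cv2.INTER_CUBIC) for x,y in((252,230),(322,216),(400,212))]
b=cv2.resize(im[115:190,230:435],(800,293))
cv2.imwrite("pics/crop.png",cv2.resize(np.hstack(a),(798,266)));cv2.imwrite("pics/trays.png",b)
E
```

```text
(no output)
```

View pics/crop.png

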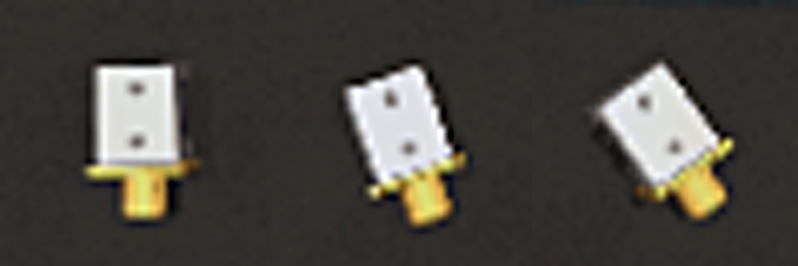

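View pics/trays.png

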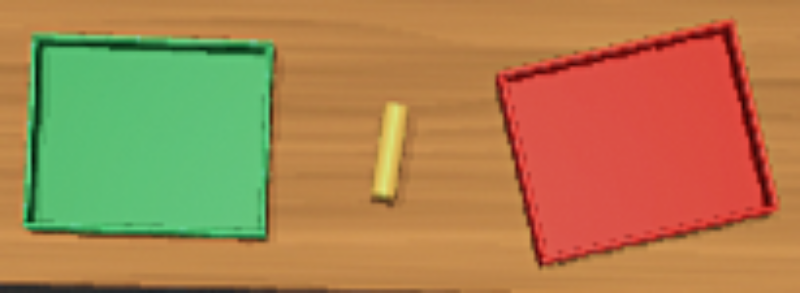

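```bash
cat > h.py <<'E'
import numpy as np
from station import get_obs,cams,bot
def w(u,v,z,n="top"):
    p=cams.camera_params(n);E=np.array(p["extrinsics"]);d=E[:3,:3]@np.linalg.solve(p["K"],[u,v,1]);o=E[:3,3]
    return (o+d*(z-o[2])/d[2])[:2]
E
python3 - <<'E'
from h import *
s=6.65
for (cx,cy,dx,q,tip) in((252,230,0,[(97,66),(174,66),(180,163),(95,163)],(145,219)),
 (322,216,266,[(345,88),(418,66),(455,157),(382,184)],(432,222)),(400,212,532,[(603,108),(660,64),(720,142),(655,188)],(706,212))):
    f=lambda p,z:w(cx-20+(p[0]-dx)/s-.5,cy-20+p[1]/s-.5,z)
    P=[f(p,.039) for p in q]; r=(P[0]+P[1])/2; fr=(P[2]+P[3])/2; t=f(tip,.025)
    d=(r-t);L=np.linalg.norm(d);a=np.arctan2(d[1],d[0]);d/=L
    e=r-fr;side=P[0]-P[1];front=P[3]-P[2]
    print("len",L.round(4),np.linalg.norm(e).round(4),"wid",np.linalg.norm(side).round(4),"yaws",np.round([a,np.arctan2(e[1],e[0]),np.arctan2(-side[0],side[1]),np.arctan2(-front[0],front[1])],3),"orig",(r-.02*d).round(4),(t+.036*d).round(4))
k=800/205
for q in([(35,36),(273,43),(266,239),(25,230)],[(498,75),(733,22),(777,210),(541,265)]):
    P=np.array([w(230+x/k-.5,115+y/k-.5,.024) for x,y in q]);print(P.mean(0).round(4),(P[0]-P[3]).round(3),(P[0]-P[1]).round(3))
E
```

```text
len 0.0586 0.0365 wid 0.0292 yaws [0.049 0.052 0.022 0.022] orig [0.4334 0.1911] [0.4308 0.1909]
len 0.0584 0.0379 wid 0.0288 yaws [0.354 0.399 0.314 0.375] orig [0.4692 0.0174] [0.467  0.0166]
len 0.0565 0.0362 wid 0.0272 yaws [0.586 0.63  0.675 0.634] orig [ 0.4819 -0.1761] [ 0.4815 -0.1764]
[0.6334 0.1592] [ 0.129 -0.002] [0.002 0.158]
[ 0.6357 -0.1619] [0.125 0.03 ] [-0.038  0.154]
```

Request:
arm_command --rows '[[[85,0.18,0.37,-0.1,1],[85,0.18,0.37,-0.1,1],[85,0.18,0.37,-0.1,1],[85,0.18,0.37,-0.1,1],[85,0.18,0.37,-0.1,1],[85,0.18,0.37,-0.1,1],[85,0.18,0.37,-0.1,1],[85,0.18,0.37,-0.1,1],[85,0.18,0.37,-0.1,1],[85,0.18,0.37,-0.1,1]]]' --newtons 20

```text
t: 1.35
eef_pos: [0.3721, -0.398, 0.171]
tool_rot: [0.0, 0.824, 0.567, 0.0]
contact_force: [-0.7, 1.3, 0.1]
gripper_width: 0.994
grasp_force: 0.0
```

Request:
arm_command --rows '[[[85,0.18,0.37,-0.1,1],[85,0.18,0.37,-0.1,1],[85,0.18,0.37,-0.1,1],[85,0.18,0.37,-0.1,1],[85,0.18,0.37,-0.1,1],[85,0.18,0.37,-0.1,1],[85,0.18,0.37,-0.1,1],[85,0.18,0.37,-0.1,1],[85,0.18,0.37,0,1],[85,0.18,0.37,0,1]]]'

```text
t: 2.6
eef_pos: [0.4802, -0.1761, 0.1234]
tool_rot: [0.0, 0.538, 0.843, 0.0]
contact_force: [0.2, -0.6, 0.8]
gripper_width: 0.994
grasp_force: 0.0
```

```bash
cat >> h.py <<'E'
def st(tx,ty,tz,tyaw):
    o=get_obs();p=o["eef_pos"];_,a,b,_=o["tool_rot"];y=2*np.arctan2(b,a)-np.pi/2
    dy=(tyaw-y+np.pi/2)%np.pi-np.pi/2
    print("t",o["t"],"pos",p.round(4),"yaw",round(y,3),"F",o["contact_force"].round(1),"w_mm",round(o["gripper_width"]*85.4,1),"gf",round(float(o["grasp_force"]),1),"q",o["q"].round(2))
    print("units",((np.array([tx,ty,tz])-p)/.06).round(2),"turn",round(dy/.08,2))
E
python3 -c "
from h import *
st(.4777,-.179,.003,.625)"
```

```text
t 2.6 pos [ 0.4802 -0.1761  0.1234] yaw 0.435 F [ 0.2 -0.6  0.8] w_mm 84.9 gf 0.0 q [ 0.62  0.39 -0.47  2.02  0.24  0.79  0.44]
units [-0.04 -0.05 -2.01] turn 2.37
```

Request:
arm_command --rows '[[[85,-0.04,-0.05,0,1],[85,0,0,-0.2,1],[85,0,0,-0.4,0.37],[85,0,0,-0.4,0],[85,0,0,-0.4,0],[85,0,0,-0.3,0],[85,0,0,-0.2,0],[85,0,0,-0.1,0],[85,0,0,0,0],[85,0,0,0,0]]]'

```text
t: 3.85
eef_pos: [0.4774, -0.1807, 0.0038]
tool_rot: [0.001, 0.458, 0.889, 0.0]
contact_force: [-0.5, -0.4, -0.3]
gripper_width: 0.991
grasp_force: 0.0
```

```bash
python3 - <<'E'
from h import *
import cv2
st(.4777,-.179,.003,.625)
a=cv2.resize(cams.read_camera("scene")[170:250,180:300],(480,320),interpolation=cv2.INTER_CUBIC)
b=cv2.resize(cams.read_camera("top")[180:250,360:440],(366,320),interpolation=cv2.INTER_CUBIC)[:,:320]
cv2.imwrite("pics/g1.png",np.hstack([a,b])[:,:,::-1])
E
```

```text
t 3.85 pos [ 0.4774 -0.1807  0.0038] yaw 0.62 F [-0.5 -0.4 -0.3] w_mm 84.6 gf 0.0 q [ 0.56  0.59 -0.4   2.08  0.42  0.56  0.48]
units [ 0.    0.03 -0.01] turn 0.07
```

View pics/g1.png

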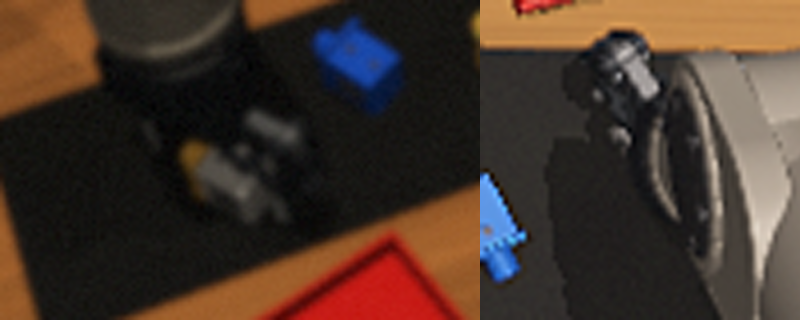

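The scene crop shows the latch, with its yellow plunger near (190,155), straddled by the open fingers without contact. Squeezing at 20 N.

Request:
arm_command --rows '[[[70,0,0.03,0,0],[64,0,0,0,0],[60,0,0,0,0],[54,0,0,0,0],[48,0,0,0,0],[42,0,0,0,0],[36,0,0,0,0],[30,0,0,0,0],[30,0,0,0,0],[30,0,0,0,0]]]' --newtons 20

```text
t: 5.2
eef_pos: [0.4806, -0.1767, 0.005]
tool_rot: [0.003, 0.457, 0.89, 0.002]
contact_force: [2.2, 5.5, 12.6]
gripper_width: 0.502
grasp_force: 19.0
```

```bash
python3 -c "
from h import *
st(.4777,-.179,.003,.625)"
```

```text
t 5.2 pos [ 0.4806 -0.1767  0.005 ] yaw 0.622 F [ 2.2  5.5 12.6] w_mm 42.9 gf 19.0 q [ 0.56  0.58 -0.41  2.08  0.42  0.55  0.47]
units [-0.05 -0.04 -0.03] turn 0.04
```

43 mm, so it gives fully and is the weakest spring, which goes in the red tray. Lifting and carrying.

Request:
arm_command --rows '[[[20,0,0,0.05,0],[20,0,0,0.1,0],[20,0,0,0.2,0],[20,0,0,0.3,0],[20,0,0,0.3,0],[20,0,0,0.3,-0.5],[20,0.1,0,0.1,-0.5],[20,0.2,0,0,-0.5],[20,0.2,0,0,-0.5],[20,0.2,0,0,-0.5]]]' --newtons 30

```text
t: 6.45
eef_pos: [0.5195, -0.1787, 0.0843]
tool_rot: [-0.0, 0.546, 0.838, -0.0]
contact_force: [0.1, 0.5, -4.2]
gripper_width: 0.479
grasp_force: 30.8
```

Request:
arm_command --rows '[[[20,0.3,0.05,0,-0.5],[20,0.3,0.05,0,-0.5],[20,0.3,0.05,0,-0.5],[20,0.3,0.05,0,-0.5],[20,0.3,0.05,0,-0.5],[20,0.2,0,0,0],[20,0.1,0,0,0],[20,0.05,0,0,0],[20,0,0,0,0],[20,0,0,0,0]]]'

```text
t: 7.7
eef_pos: [0.6295, -0.164, 0.0843]
tool_rot: [-0.0, 0.625, 0.78, -0.0]
contact_force: [0.3, 0.0, -3.2]
gripper_width: 0.48
grasp_force: 30.8
```

```bash
python3 - <<'E'
from h import *
import cv2
st(.6357,-.162,.0065,.24)
a=cv2.resize(cams.read_camera("scene")[170:320,180:330],(450,450),interpolation=cv2.INTER_CUBIC)
cv2.imwrite("pics/g2.png",a[:,:,::-1])
E
```

```text
t 7.7 pos [ 0.6295 -0.164   0.0843] yaw 0.219 F [ 0.3  0.  -3.2] w_mm 41.0 gf 30.8 q [ 0.42  0.62 -0.36  1.71  0.28  0.86  0.16]
units [ 0.1   0.03 -1.3 ] turn 0.26
```

View pics/g2.png

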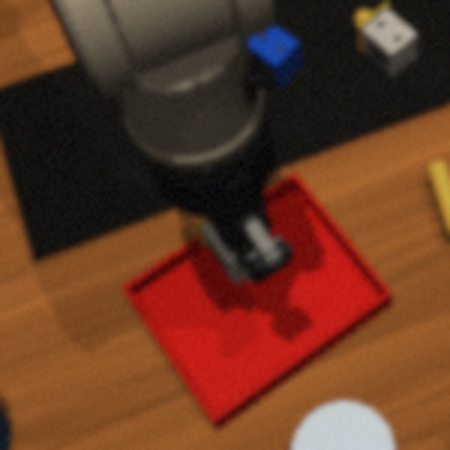

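The picture shows the latch held above the red tray. Lowering it.

Request:
arm_command --rows '[[[20,0.1,0.03,-0.1,0],[20,0,0,-0.3,0],[20,0,0,-0.3,0],[20,0,0,-0.2,0],[20,0,0,-0.15,0],[20,0,0,-0.1,0],[20,0,0,-0.05,0],[20,0,0,-0.03,0],[20,0,0,0,0],[20,0,0,0,0]]]'

```text
t: 9.0
eef_pos: [0.6362, -0.162, 0.0109]
tool_rot: [0.0, 0.625, 0.78, 0.0]
contact_force: [0.9, -0.1, -2.4]
gripper_width: 0.482
grasp_force: 30.8
```

Request:
arm_command --rows '[[[20,0,0,-0.01,0],[20,0,0,-0.01,0],[20,0,0,-0.01,0],[20,0,0,-0.01,0],[20,0,0,-0.01,0],[20,0,0,0,0],[20,0,0,0,0],[20,0,0,0,0],[20,0,0,0,0],[20,0,0,0,0]]]'

```text
t: 10.25
eef_pos: [0.636, -0.1619, 0.0075]
tool_rot: [0.0, 0.625, 0.78, 0.0]
contact_force: [0.7, 0.1, -2.4]
gripper_width: 0.479
grasp_force: 30.8
```

Request:
arm_command --rows '[[[20,0,0,-0.01,0],[20,0,0,-0.01,0],[20,0,0,-0.01,0],[20,0,0,0,0],[20,0,0,0,0],[20,0,0,0,0],[20,0,0,0,0],[20,0,0,0,0],[20,0,0,0,0],[20,0,0,0,0]]]'

```text
t: 11.5
eef_pos: [0.6361, -0.1619, 0.0066]
tool_rot: [0.0, 0.625, 0.78, -0.0]
contact_force: [-2.4, 0.4, 6.2]
gripper_width: 0.478
grasp_force: 32.6
```

Request:
arm_command --rows '[[[43,0,0,0,0],[47,0,0,0,0],[51,0,0,0,0],[56,0,0,0,0],[60,0,0,0,0],[64,0,0,0,0],[68,0,0,0,0],[70,0,0,0,0],[70,0,0,0,0],[70,0,0,0,0]]]' --newtons 20

```text
t: 12.75
eef_pos: [0.636, -0.1619, 0.0057]
tool_rot: [0.0, 0.625, 0.78, -0.0]
contact_force: [-0.7, -0.6, -0.9]
gripper_width: 0.818
grasp_force: 0.0
```

```bash
python3 -c "
from h import *
st(.4635,.0152,.1,.365)"
```

```text
t 12.75 pos [ 0.636  -0.1619  0.0057] yaw 0.22 F [-0.7 -0.6 -0.9] w_mm 69.8 gf 0.0 q [ 0.38  0.73 -0.33  1.73  0.32  0.74  0.11]
units [-2.87  2.95  1.57] turn 1.82
```

Request:
arm_command --rows '[[[70,0,0,0.1,0],[70,0,0,0.2,0],[70,0,0,0.4,0],[70,0,0,0.4,0],[80,0,0,0.4,0],[85,-0.2,0.2,0.1,0],[85,-0.3,0.3,0,0.3],[85,-0.3,0.3,0,0.3],[85,-0.3,0.3,0,0.3],[85,-0.3,0.3,0,0.3]]]'

```text
t: 14.0
eef_pos: [0.5499, -0.0765, 0.1013]
tool_rot: [-0.001, 0.587, 0.81, -0.0]
contact_force: [0.5, -0.4, 0.5]
gripper_width: 0.993
grasp_force: 0.0
```

Request:
arm_command --rows '[[[85,-0.3,0.3,0,0.3],[85,-0.3,0.3,0,0.3],[85,-0.3,0.3,0,0],[85,-0.3,0.3,0,0],[85,-0.2,0.2,0,0],[85,-0.07,0.15,-0.2,0],[85,0,0,-0.2,0],[85,0,0,-0.1,0],[85,0,0,0,0],[85,0,0,0,0]]]'

```text
t: 15.25
eef_pos: [0.4641, 0.0148, 0.0717]
tool_rot: [0.0, 0.568, 0.823, 0.0]
contact_force: [-0.3, 0.2, 0.0]
gripper_width: 1.0
grasp_force: 0.0
```

```bash
python3 - <<'E'
from h import *
import cv2
st(.4635,.0152,.005,.365)
a=cv2.resize(cams.read_camera("scene")[150:320,200:370],(480,480),interpolation=cv2.INTER_CUBIC)
cv2.imwrite("pics/g3.png",a[:,:,::-1])
E
```

```text
t 15.25 pos [0.4641 0.0148 0.0717] yaw 0.363 F [-0.3  0.2  0. ] w_mm 85.4 gf 0.0 q [ 0.22  0.41 -0.46  2.15  0.3   0.64 -0.09]
units [-0.01  0.01 -1.11] turn 0.03
```

View pics/g3.png

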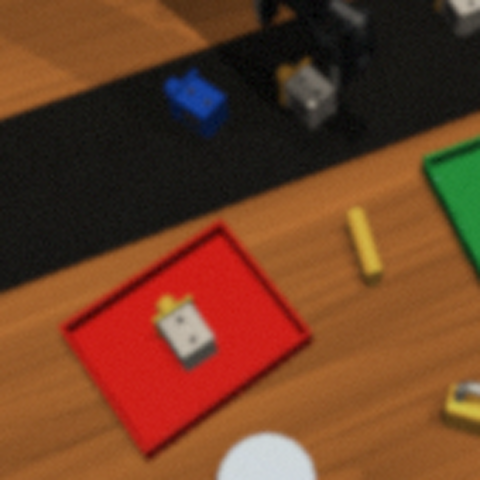

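The weak latch lies flat in the red tray. The gripper is above the middle-position latch, so I'll descend and squeeze.

Request:
arm_command --rows '[[[85,0,0,-0.2,0],[85,0,0,-0.3,0],[85,0,0,-0.3,0],[85,0,0,-0.2,0],[85,0,0,-0.09,0],[75,0,0,0,0],[70,0,0,0,0],[66,0,0,0,0],[62,0,0,0,0],[60,0,0,0,0]]]' --newtons 20

```text
t: 16.55
eef_pos: [0.4637, 0.015, 0.0064]
tool_rot: [0.0, 0.568, 0.823, -0.0]
contact_force: [-1.0, -0.2, 0.9]
gripper_width: 0.701
grasp_force: 0.2
```

Request:
arm_command --rows '[[[58,0,0,0,0],[55,0,0,0,0],[52,0,0,0,0],[49,0,0,0,0],[46,0,0,0,0],[43,0,0,0,0],[36,0,0,0,0],[30,0,0,0,0],[30,0,0,0,0],[30,0,0,0,0]]]'

```text
t: 17.8
eef_pos: [0.4663, 0.016, 0.0076]
tool_rot: [0.002, 0.567, 0.823, 0.002]
contact_force: [0.7, 0.8, 10.6]
gripper_width: 0.569
grasp_force: 19.0
```

```bash
python3 -c "
from h import *
st(.4635,.0152,.006,.365)"
```

```text
t 17.8 pos [0.4663 0.016  0.0076] yaw 0.364 F [ 0.7  0.8 10.6] w_mm 48.6 gf 19.0 q [ 0.15  0.53 -0.38  2.18  0.41  0.49 -0.18]
units [-0.05 -0.01 -0.03] turn 0.01
```

48.6 mm, so this is the middle spring. Releasing it and going to latch 1.

Request:
arm_command --rows '[[[50,0,0,0,0],[54,0,0,0,0],[58,0,0,0,0],[64,0,0,0,0],[72,0,0,0,0],[85,0,0,0,0],[85,0,0,0.1,0],[85,0,0,0.3,0],[85,0,0,0.4,0],[85,0,0,0.4,0]]]'

```text
t: 19.05
eef_pos: [0.4636, 0.0151, 0.0793]
tool_rot: [-0.0, 0.568, 0.823, 0.0]
contact_force: [-0.6, 0.3, -0.7]
gripper_width: 0.997
grasp_force: 0.0
```

```bash
python3 -c "
from h import *
st(.427,.191,.08,.035)"
```

```text
t 19.05 pos [0.4636 0.0151 0.0793] yaw 0.364 F [-0.6  0.3 -0.7] w_mm 85.2 gf 0.0 q [ 0.23  0.4  -0.47  2.15  0.29  0.66 -0.08]
units [-0.61  2.93  0.01] turn -4.11
```

Request:
arm_command --rows '[[[85,0,0.1,0.1,-0.4],[85,-0.05,0.3,0,-0.5],[85,-0.08,0.4,0,-0.6],[85,-0.08,0.4,0,-0.6],[85,-0.08,0.4,0,-0.6],[85,-0.08,0.4,0,-0.6],[85,-0.08,0.4,0,-0.4],[85,-0.08,0.3,0,-0.4],[85,-0.08,0.2,0,0],[85,0,0.13,0,0]]]'

```text
t: 20.3
eef_pos: [0.4265, 0.1974, 0.084]
tool_rot: [-0.0, 0.694, 0.72, -0.0]
contact_force: [0.4, -0.2, -0.7]
gripper_width: 0.994
grasp_force: 0.0
```

Request:
arm_command --rows '[[[85,0,0,-0.1,0],[85,0,0,-0.3,0],[85,0,0,-0.3,0],[85,0,0,-0.2,0],[85,0,0,-0.1,0],[85,0,0,0,0],[85,0,0,0,0],[85,0,0,0,0],[85,0,0,0,0],[85,0,0,0,0]]]'

```text
t: 21.55
eef_pos: [0.4273, 0.1969, 0.0245]
tool_rot: [0.0, 0.694, 0.72, 0.0]
contact_force: [0.9, 0.5, 0.6]
gripper_width: 0.998
grasp_force: 0.0
```

```bash
python3 - <<'E'
from h import *
import cv2
st(.427,.191,.0065,.035)
a=cv2.resize(cams.read_camera("scene")[110:240,230:400],(628,480),interpolation=cv2.INTER_CUBIC)
cv2.imwrite("pics/g4.png",a[:,:,::-1])
E
```

```text
t 21.55 pos [0.4273 0.1969 0.0245] yaw 0.036 F [0.9 0.5 0.6] w_mm 85.2 gf 0.0 q [-0.25  0.5  -0.38  2.16  0.35  0.54 -0.86]
units [-0.  -0.1 -0.3] turn -0.01
```

View pics/g4.png

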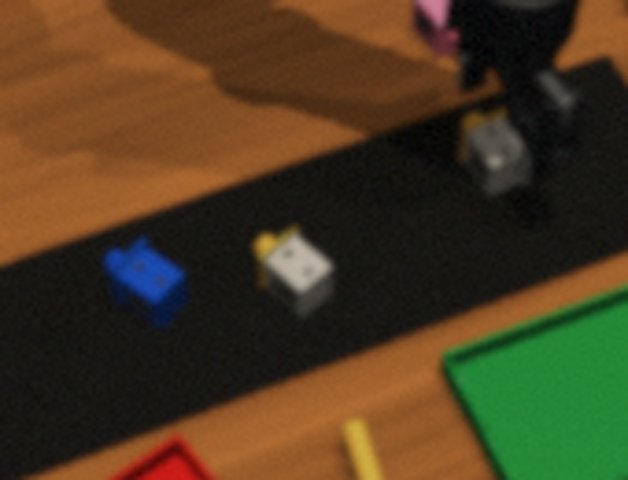

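The middle latch is undisturbed and latch 1 is between the fingers. I'll correct y by 6 mm, go down and squeeze.

Request:
arm_command --rows '[[[85,0,-0.1,-0.1,0],[85,0,0,-0.15,0],[85,0,0,-0.05,0],[78,0,0,0,0],[72,0,0,0,0],[68,0,0,0,0],[64,0,0,0,0],[61,0,0,0,0],[58,0,0,0,0],[55,0,0,0,0]]]' --newtons 20

```text
t: 22.85
eef_pos: [0.4273, 0.1909, 0.0065]
tool_rot: [0.0, 0.694, 0.72, 0.0]
contact_force: [-1.4, -0.9, 3.7]
gripper_width: 0.652
grasp_force: 8.2
```

Request:
arm_command --rows '[[[52,0,0,0,0],[49,0,0,0,0],[46,0,0,0,0],[43,0,0,0,0],[36,0,0,0,0],[30,0,0,0,0],[30,0,0,0,0],[30,0,0,0,0],[30,0,0,0,0],[30,0,0,0,0]]]'

```text
t: 24.1
eef_pos: [0.4284, 0.191, 0.0071]
tool_rot: [0.001, 0.695, 0.719, 0.001]
contact_force: [0.1, -1.9, 9.9]
gripper_width: 0.613
grasp_force: 20.0
```

```bash
python3 -c "
from h import *
st(.6334,.1592,.09,0)"
```

```text
t 24.1 pos [0.4284 0.191  0.0071] yaw 0.035 F [ 0.1 -1.9  9.9] w_mm 52.3 gf 20.0 q [-0.26  0.53 -0.36  2.17  0.38  0.5  -0.87]
units [ 3.42 -0.53  1.38] turn -0.44
```

52.3 mm, so this is the strongest spring. Carrying it to the green tray.

Request:
arm_command --rows '[[[20,0,0,0.05,0],[20,0,0,0.1,0],[20,0,0,0.2,0],[20,0,0,0.3,0],[20,0,0,0.3,0],[20,0,0,0.3,0],[20,0.1,0,0.1,-0.1],[20,0.2,-0.05,0,-0.1],[20,0.3,-0.05,0,-0.1],[20,0.3,-0.05,0,-0.1]]]' --newtons 25

```text
t: 25.35
eef_pos: [0.4826, 0.1813, 0.0867]
tool_rot: [-0.0, 0.706, 0.708, -0.0]
contact_force: [1.3, -0.3, -2.4]
gripper_width: 0.59
grasp_force: 27.3
```

Request:
arm_command --rows '[[[20,0.3,-0.05,0,0],[20,0.4,-0.06,0,0],[20,0.4,-0.06,0,0],[20,0.4,-0.06,0,0],[20,0.4,-0.06,0,0],[20,0.3,-0.05,0,0],[20,0.2,-0.04,0,0],[20,0.1,0,0,0],[20,0,0,0,0],[20,0,0,0,0]]]'

```text
t: 26.6
eef_pos: [0.6305, 0.1594, 0.0872]
tool_rot: [-0.0, 0.706, 0.709, -0.0]
contact_force: [-0.3, -0.7, -2.1]
gripper_width: 0.595
grasp_force: 27.3
```

```bash
python3 -c "
from h import *
st(.6334,.1592,.0115,0)"
```

```text
t 26.6 pos [0.6305 0.1594 0.0872] yaw 0.004 F [-0.3 -0.7 -2.1] w_mm 50.8 gf 27.3 q [-0.07  0.62 -0.38  1.71  0.29  0.87 -0.57]
units [ 0.05 -0.   -1.26] turn -0.05
```

Request:
arm_command --rows '[[[20,0.05,0,-0.1,0],[20,0,0,-0.3,0],[20,0,0,-0.3,0],[20,0,0,-0.25,0],[20,0,0,-0.15,0],[20,0,0,-0.1,0],[20,0,0,-0.05,0],[20,0,0,-0.02,0],[20,0,0,0,0],[20,0,0,0,0]]]'

```text
t: 27.85
eef_pos: [0.6344, 0.1591, 0.0115]
tool_rot: [0.0, 0.706, 0.708, 0.0]
contact_force: [0.3, -0.1, -2.5]
gripper_width: 0.592
grasp_force: 27.3
```

Request:
arm_command --rows '[[[20,0,0,-0.01,0],[20,0,0,-0.01,0],[20,0,0,0,0],[20,0,0,0,0],[20,0,0,0,0],[20,0,0,0,0],[20,0,0,0,0],[20,0,0,0,0],[20,0,0,0,0],[20,0,0,0,0]]]'

```text
t: 29.1
eef_pos: [0.6342, 0.1591, 0.0099]
tool_rot: [0.0, 0.706, 0.708, 0.0]
contact_force: [1.0, 0.6, -1.7]
gripper_width: 0.59
grasp_force: 27.3
```

Request:
arm_command --rows '[[[20,0,0,-0.01,0],[20,0,0,-0.01,0],[20,0,0,-0.01,0],[20,0,0,0,0],[20,0,0,0,0],[20,0,0,0,0],[20,0,0,0,0],[20,0,0,0,0],[20,0,0,0,0],[20,0,0,0,0]]]'

```text
t: 30.35
eef_pos: [0.6342, 0.1591, 0.0087]
tool_rot: [0.0, 0.706, 0.708, 0.0]
contact_force: [-2.1, -1.2, 6.2]
gripper_width: 0.593
grasp_force: 26.7
```

Contact. Releasing slowly, then rising.

Request:
arm_command --rows '[[[52,0,0,0,0],[54,0,0,0,0],[56,0,0,0,0],[58,0,0,0,0],[61,0,0,0,0],[65,0,0,0,0],[70,0,0,0,0],[70,0,0,0,0],[70,0,0,0,0],[70,0,0,0,0]]]' --newtons 20

```text
t: 31.6
eef_pos: [0.6342, 0.1591, 0.0081]
tool_rot: [-0.0, 0.706, 0.708, 0.0]
contact_force: [-0.3, 0.3, 0.4]
gripper_width: 0.821
grasp_force: 0.0
```

Request:
arm_command --rows '[[[70,0,0,0.1,0],[70,0,0,0.2,0],[70,0,0,0.4,0],[70,0,0,0.4,0],[70,0,0,0.5,0],[70,0,0,0.5,0],[70,0,0,0.5,0],[70,0,0,0.3,0],[70,0,0,0,0],[70,0,0,0,0]]]'

```text
t: 32.85
eef_pos: [0.6335, 0.1587, 0.181]
tool_rot: [-0.0, 0.706, 0.708, -0.001]
contact_force: [0.2, 0.7, -0.5]
gripper_width: 0.819
grasp_force: 0.0
```

```bash
python3 - <<'E'
from h import *
import cv2
st(.6334,.1592,.1,0)
a=cv2.resize(cams.read_camera("scene")[110:320,170:450],(800,600),interpolation=cv2.INTER_CUBIC)
cv2.imwrite("pics/g5.png",a[:,:,::-1])
E
```

```text
t 32.85 pos [0.6335 0.1587 0.181 ] yaw 0.004 F [ 0.2  0.7 -0.5] w_mm 69.9 gf 0.0 q [-0.05  0.52 -0.41  1.64  0.23  1.03 -0.52]
units [-0.    0.01 -1.35] turn -0.04
```

View pics/g5.png

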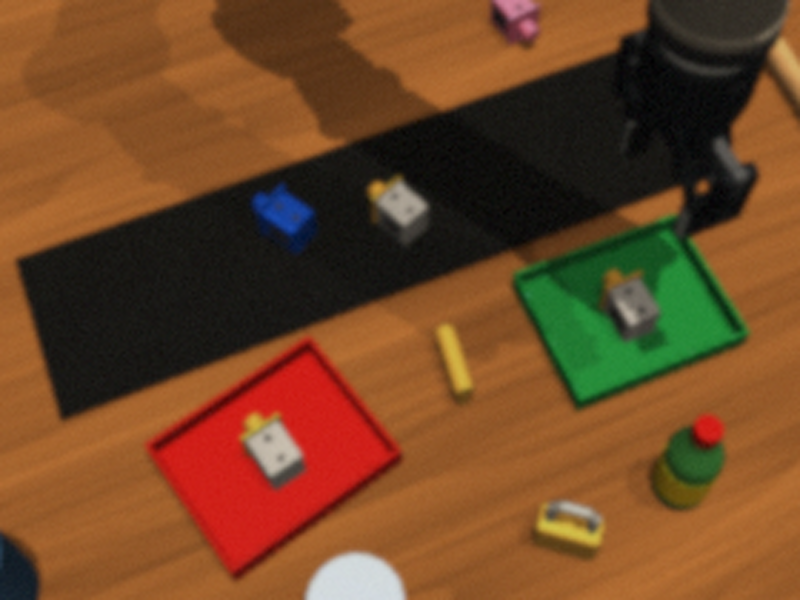

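The picture shows a latch flat in each tray: red at (272,450), green at (632,305). The middle one is on the mat at (400,210), and the gripper is clear.

```bash
python3 -c "
from station import job
print(job.hand_in())"
```

```text
the job is handed in; nothing more can be done
None
```

The job is handed in: at 20 N the weakest latch (42.9 mm between the fingers) lies flat in the red tray, the strongest (52.3 mm) lies flat in the green tray, and the middle one (48.6 mm) is still in its place on the mat.

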